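# Scrap the worn bush and hold the new one home under the arbor press

## Robot

A 6-joint arm with a two-finger parallel gripper is mounted at the origin on the work surface. World frame = base frame: x ahead of the robot, y to its left, z up, the work surface at z = 0. Lengths are in mm, angles in rad, forces in N, time in s.
With the tool pointing down it reaches from about 275 to 725 mm from the base axis. Payload 5.6 kg.
Tool frame: the origin (TCP) lies at the centre of the arm's flange, where the gripper is bolted on; the fingertips stand 173 mm ahead of it and the grasp point (between the pads) lies 155 mm ahead of it; z points along the fingers, y is the direction in which the jaws open and shut (so a half turn about z gives the same grasp; the last joint's range is limited). The gripper opens to 85 mm and grips with 20 to 120 N. Pads are 22 mm wide; open, the fingers measure 114 mm over their backs; the gripper's body (76 mm by 85 mm) begins 54 mm behind the grasp point. The pads swing forward as they close: fully open they stand 13 mm farther back than shut.
Start: joints at [1.405, 0.255, 0.108, 0, -1.424, -0.285], TCP at [239.6, 495.061, 404.683] pointing down, gripper open.
Joint ranges: [-2.95, 2.95], [-1.21, 1.97], [-1.09, 1.5], [-2.87, 1.71], [-2.94, -0.07], [-3.05, 3.05]. Speed limits (rad/s): [2.57, 2.57, 3.14, 3.14, 3.14, 3.14].

## Interface

Orientations are given as a rotation vector (axis times angle).
In Python, from rig import observe, grab_frame, finish_job gives the robot as it stands.
- The arm moves only by the tool step_arm, never from a script. Its argument "deltas" is a list of rows, each a list of 7 numbers: the turn, a rotation vector about the tool's x, y, z in rad, then the shift along the tool's x, y, z in m, then the gripper command: -1 is shut, 1 is fully open, values between are in proportion. A call has 1 to 10 rows; each row is the pose to reach, as a shift and turn from the pose measured when the call began, along the tool's axes at that moment; what a row does not reach only later rows make up. A row lasts 1/12 s, in which the tool goes at most 41.7 mm and 7.16 degrees, less where a joint would pass 70% of its speed; a pose out of reach is approached as far as the arm can. A call with a gripper value outside its range is refused whole. The fingers move at their own pace and stop on an object; "newtons" is the grip in N (left out, the last holds). Time passes only in rows, so rows that repeat a pose let the fingers close. It gives the time, the measured TCP pose, the force and the opening at its end, in the units of the state.
- observe(): the state, without advancing time (a new reading comes with each control period).
- grab_frame(name): name is "side" or "top" or "wrist"; returns a dict with "img" (480x640x3 uint8, red, green, blue), "fx", "fy", "cx", "cy" (pixels), "position" and "attitude" of the camera in the world; the wrist camera has in their place "T_tool_cam" (4x4, takes a point from camera to tool coordinates, whose origin is the TCP and whose axes are the flange's). Camera axes: x right, y down, z forward; pixel columns grow to the right and rows downward; lengths in mm; the calibration is good to about 2 mm. A picture is of the moment at which its call begins: read the wrist's pose just before it. There is no depth.
- finish_job(): hands the job in, once; it reports no verdict.
The state is a dict: "clock": time; "q": joint angles; "qvel": joint speeds; "tau": joint torques, N m; "tcp_pos": TCP position; "orientation": TCP orientation; "wrist_force": force on the tool from outside, world axes, zero at the start; "moment": the same for the moment, N m; "gripper_width": finger opening in mm.
Only numpy, scipy, OpenCV 4.12 (cv2) and the standard library are available. Lean on these libraries where they do the work, as an engineer would, in place of code of your own. Each camera call takes 0.05 s, during which the arm holds its last target. There are 200 camera calls.

## Task

The bonnet in the arbor press is getting a new bronze bush, already started in its bore with retaining compound. Drop the worn bush that stands loose on the bench into the scrap box; then bring the press lever down until the new bush's collar sits fully home on the bonnet, and keep the ram pressed on it while the compound grabs: finish while still holding the lever down, because its spring lifts it as soon as you let go. Leave the other things on the bench where they are.

Things in the scene. Friction and masses are not known exactly. Their poses are not given: they have to be found in the camera images.
- worn_bush: worn bronze collar bush, loose, 0.1 to 0.25 kg, standing upright on its collar on the bench: plain barrel 32 mm outside diameter, bore 22 mm, 40 mm tall in all; collar 44 mm diameter and 5 mm thick at the bottom. Origin at the centre of its underside (collar end), z along its axis towards the barrel's free end
- scrap_box: open-topped sheet-metal scrap box, grey, 200 x 150 mm outside (long side along its x), 75 mm high, 4 mm walls with a rim that stands out 3 mm; it stands firmly on the bench and has a bolt and a nut lying at its -x end. Origin at the centre of its underside, z up. It may stand on the left or on the right of the press
- press: hand arbor press bolted to the bench: green C-frame 258 mm high, base 235 x 110 mm, square steel ram rising to 325 mm. Origin at bench level on the ram's vertical axis; throat opens to the press's -x (towards the robot), z up. Base from 80 mm in front (-x) to 155 mm behind the origin. A dark valve bonnet stands under the ram, its top face 120 mm above the bench. Lever on the -y side
- lever_hub (a point): point on the lever's turning axis (parallel to the press's y axis), in the plane in which the bar swings: 24 mm in +x, 55 mm in -y, 205 mm up from the press's origin
- lever_grip (a point): on the centre line of the lever's black hand grip (a cylinder 27 mm in diameter, 84 mm long, round ends; this point is its middle), 220 mm from lever_hub. At rest the bar points from the hub to the front (press -x) and 0.55 rad above level, so this point is 115 mm higher than the hub
- lever (a joint): press lever angle, rad: 0 at rest (up), grows as the grip goes down; the bar's elevation over level is 0.55 minus this. The ram goes down 15 mm per rad; the new bush is home at 0.87 to 0.9; the lever cannot pass 0.92. A spring lifts it when let go. At the grip it takes about 3 N to start and 10 N near home, then it comes up hard; about 7 N only balances the spring there
- new_bush (a joint): how far the new bush has gone down into the bonnet, m: 0 to 0.003 at the start, 0.009 fully home (collar flat on the bonnet's top face). It moves only when the ram presses it and stays where it was pressed to
- new_bush_top (a point): centre of the top face of the new bush's 44 mm collar, under the ram
- hammer: bystander: hammer lying on the bench on its side, about 260 mm long, handle of wood. Origin under its middle
- compound_bottle: bystander: white bottle of retaining compound, 42 mm diameter, 115 mm tall, standing; origin at the centre of its underside
- flange: bystander: turned steel pipe flange, 96 mm diameter, 22 mm high with its hub, lying on the bench; origin at the centre of its underside
- screwdriver: bystander: screwdriver lying on the bench; origin under its middle
- ram: the press's square 25 mm steel ram with a round 34 mm nose, driven by the lever; origin at the centre of the nose's underside, 138 mm above the bench at rest, 4 mm or more above the new bush's collar

How it is judged (in metres and radians):
On the way, in this order (a step that is already met when the one before it is completed fails the run):
1. the worn bush lies in the scrap box, let go (x of worn_bush in the frame of scrap_box between -0.1 and 0.1 m and y of worn_bush in the frame of scrap_box between -0.075 and 0.075 m and z of worn_bush in the frame of scrap_box below 0.06 m and contact force between the fingers and worn_bush below 0.1 N), for 0.2 s.
2. the lever is down, the new bush is home and the ram presses on it (value of joint lever above 0.84 rad and value of joint new_bush above 0.008 m and contact force between ram and new_bush above 5 N), for 0.3 s.
At the end, for the whole second after the job is handed in: The robot itself is holding the lever down (at least 3 N on it) at 0.84 rad or more with the ram pressing on the new bush (over 5 N), the new bush is within 1 mm of home, and the worn bush lies at rest inside the scrap box, below its rim (all of step 2 and contact force between any of the fingers, the arm and lever above 3 N and x of worn_bush in the frame of scrap_box between -0.1 and 0.1 m and y of worn_bush in the frame of scrap_box between -0.075 and 0.075 m and z of worn_bush in the frame of scrap_box below 0.06 m and linear speed of worn_bush below 0.03 m/s); the arm keeps its last pose, push and grip.
It fails at once if a bystander was shifted by more than 30 mm (distance of any of hammer, compound_bottle, flange, screwdriver from where it was at the start of the episode above 0.03 m).
It also fails if it takes over 53 s, if anything falls off the work surface, if the arm or the gripper's body presses on something with over 40 N, if the wrist force passes 120 N, or if a joint passes its speed limit or range.

## Working session

There is one attempt and no reset: what is moved stays moved. The work goes in short steps, Python scripts to look and compute and a tool call to move; the robot and the scene stay as the last step left them, time stands still between calls to the robot, and variables do not carry over. Pictures are saved under pics/ and viewed, about 8 in all and at most 12, crops included, and the job is handed in when it is done.

Besides the shell and the picture viewer there is one more tool, called after "Call:" as name(argument=value, ...), one argument or row to a line, values as JSON. step_arm: Moves the arm, as the interface text tells. Its arguments: {"type":"object","properties":{"deltas":{"type":"array"},"newtons":{"type":"number"}},"required":["deltas"]}

```bash
mkdir -p pics
cat > h.py <<'E'
import numpy as np, cv2
from rig import observe, grab_frame, finish_job
from scipy.spatial.transform import Rotation as R
def save(n,f,crop=None,s=1):
    im=f["img"][:,:,::-1]
    if crop: x0,y0,x1,y1=crop; im=im[y0:y1,x0:x1]
    cv2.imwrite(f"pics/{n}.png",cv2.resize(im,None,fx=s,fy=s,interpolation=cv2.INTER_CUBIC))
E
python3 - <<'E'
from h import *
import pickle
s=observe();print(s)
F={}
for n in("side","top"):
    f=grab_frame(n);F[n]=f;save(n+"0",f);print(n,{k:v for k,v in f.items() if k!="img"})
pickle.dump(F,open("F.pkl","wb"))
E
```

```text
{'clock': 0.0, 'q': array([ 1.40459308e+00,  2.55777201e-01,  1.07010120e-01, -5.14926965e-04,
       -1.42389463e+00, -2.84625284e-01]), 'qvel': array([ 0.00060753, -0.00032064,  0.00066082,  0.00052272,  0.00173751,
       -0.00156918]), 'tau': array([ 1.31411939e-04, -3.86629057e+01,  2.37940514e+01,  5.36486462e+00,
       -6.04733446e-03,  5.08585046e-06]), 'tcp_pos': array([239.48721231, 494.94474466, 403.77561806]), 'orientation': array([ 3.06024432e+00, -7.01870998e-01, -6.24849508e-04]), 'wrist_force': array([-0.8673237 , -1.19331144, -0.22362257]), 'moment': array([0.0840905 , 0.02587087, 0.00963791]), 'gripper_width': 85.58222789268255}
side {'fx': 463.03267265993253, 'fy': 463.03267265993253, 'cx': 318.66845278032224, 'cy': 240.7583766705166, 'position': array([-207.55794428, -836.39086798,  891.72919121]), 'attitude': array([-2.01165623,  0.9036999 , -0.46235435])}
top {'fx': 458.1217363001558, 'fy': 458.1217363001558, 'cx': 314.13292333405514, 'cy': 241.84567867556748, 'position': array([ 437.7277427 , -133.71605033, 1282.78806394]), 'attitude': array([-2.14762752,  2.16247766, -0.10999865])}
```

View pics/top0.png

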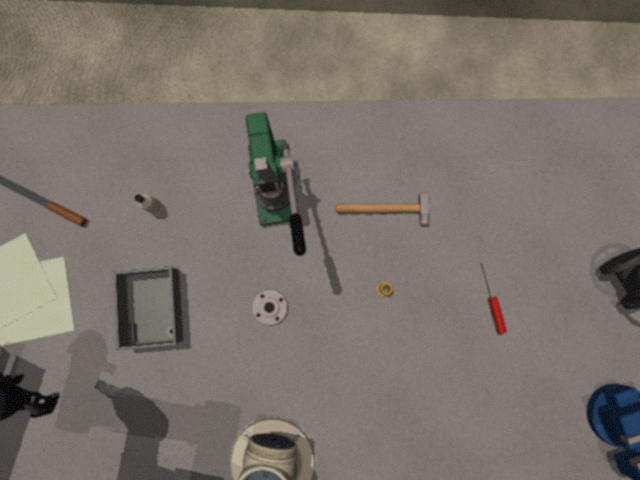

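View pics/side0.png

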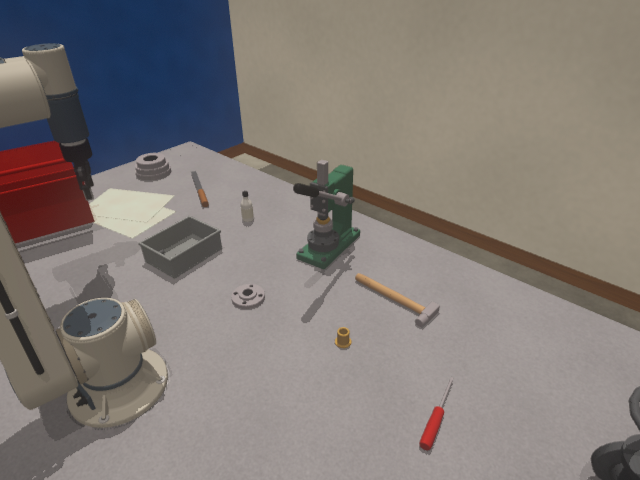

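The top view shows the worn bush at (385,289), the box around (148,308), the lever grip running from (294,216) to (299,254), the press front edge at (258,224)-(291,221), the flange at (269,307), and the hammer and bottle. The side view shows the bush at (343,338) and the grip around (305,189).

```bash
cat >> h.py <<'E'
def ray(f,u,v):
    r=R.from_rotvec(f["attitude"]).as_matrix()
    return f["position"],r@np.array([(u-f["cx"])/f["fx"],(v-f["cy"])/f["fy"],1])
def atz(f,u,v,z):
    p,d=ray(f,u,v); return p+d*(z-p[2])/d[2]
def proj(f,X):
    r=R.from_rotvec(f["attitude"]).as_matrix(); c=r.T@(np.array(X)-f["position"])
    return np.array([f["fx"]*c[0]/c[2]+f["cx"],f["fy"]*c[1]/c[2]+f["cy"]])
def tri(a,b):
    (p,d),(q,e)=a,b; A=np.stack([d,-e],1); t=np.linalg.lstsq(A,q-p,rcond=None)[0]
    return (p+d*t[0]+q+e*t[1])/2, np.linalg.norm(p+d*t[0]-q-e*t[1])
E
python3 - <<'E'
from h import *
import pickle
np.set_printoptions(precision=1,suppress=True)
F=pickle.load(open("F.pkl","rb"));T,S=F["top"],F["side"]
print("bush top",atz(T,385,289,20),"side",atz(S,343,344,2), tri(ray(T,385,289),ray(S,343,338)))
for n,c in dict(a=(117,270),b=(179,266),c=(182,346),d=(118,349)).items(): print("box",n,atz(T,*c,75))
print("grip",tri(ray(T,297,235),ray(S,305,189)))
print("ramtop",tri(ray(T,261,162),ray(S,323,163)))
print("basefront",atz(T,258,224,15),atz(T,291,221,15))
print("hub",tri(ray(T,287,161),ray(S,345,200)))
print("flange",atz(T,269,307,15),"hammer",atz(T,337,209,10),atz(T,424,209,20),"bottle",atz(T,138,199,115))
for n,c in (("top",(200,90,350,270)),("side",(270,140,390,280))):
    save(n+"c",F[n],c,4 if n=="side" else 3.3)
a=cv2.imread("pics/topc.png");b=cv2.imread("pics/sidec.png");h=560
a=cv2.resize(a,(400,480));b=cv2.resize(b,(400,467));o=np.zeros((480,800,3),np.uint8);o[:,:400]=a;o[:467,400:]=b
cv2.imwrite("pics/comb.png",o)
E
```

```text
bush top [ 453.5 -309.6   20. ] side [ 448.  -315.5    2. ] (array([ 453.6, -310.3,   15.8]), np.float64(0.27281497398758886))
box a [507.4 406.1  75. ]
box b [516.8 241.2  75. ]
box c [308.9 227.6  75. ]
box d [302.  394.4  75. ]
grip (array([564.1, -84.3, 324. ]), np.float64(0.4834848330725684))
ramtop (array([724.6,  -5.8, 318.4]), np.float64(1.8103404597699808))
basefront [637.1  40.7  15. ] [644.8 -51.9  15. ]
hub (array([765.2, -55.1, 195.1]), np.float64(3.8057640550001794))
flange [406.4   8.6  15. ] hammer [ 678.8 -181.4   10. ] [ 674.8 -423.5   20. ] bottle [689.9 341.2 115. ]
```

View pics/comb.png

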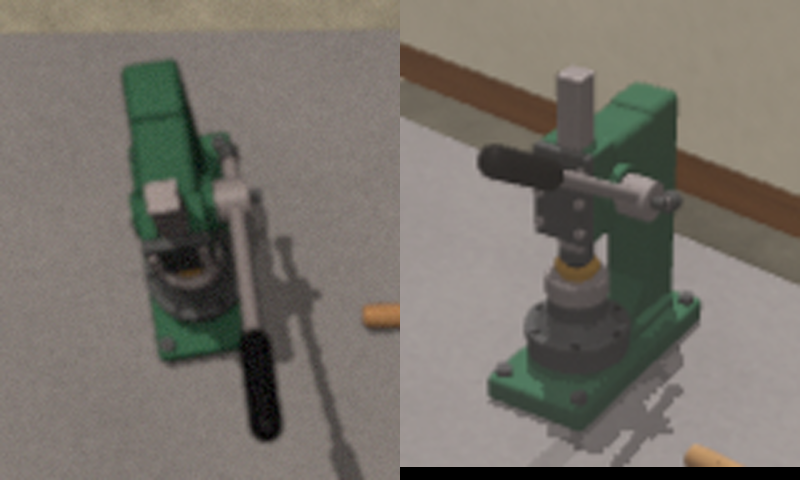

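```bash
cat >> h.py <<'E'
def delta(P,psi,pitch=0):
    "row taking the grasp point to world P, tool down, tool x at yaw psi"
    s=observe(); R0=R.from_rotvec(s["orientation"])
    R1=R.from_euler("z",psi)*R.from_euler("x",np.pi)*R.from_euler("y",pitch)
    tcp=np.array(P)-R1.apply([0,0,155])
    d=R0.inv().apply(tcp-s["tcp_pos"])/1000; w=(R0.inv()*R1).as_rotvec()
    print("t",round(s["clock"],2),np.round(w,3).tolist(),np.round(d,4).tolist(),"F",s["wrist_force"].round(1),"w",round(s["gripper_width"],1))
E
python3 - <<'E'
from h import *
delta([453.5,-310,110],-1.52)
E
```

```text
t 0.1 [0.001, -0.001, 1.069] [0.5433, 0.631, 0.14] F [ 0.3 -0.1  0.2] w 85.6
```

Call:
step_arm(
  deltas=[
    [0, 0, 1.069, 0.543, 0.631, 0.1, 1],
    [0, 0, 1.069, 0.543, 0.631, 0.1, 1],
    [0, 0, 1.069, 0.543, 0.631, 0.1, 1],
    [0, 0, 1.069, 0.543, 0.631, 0.1, 1],
    [0, 0, 1.069, 0.543, 0.631, 0.1, 1],
    [0, 0, 1.069, 0.543, 0.631, 0.1, 1],
    [0, 0, 1.069, 0.543, 0.631, 0.1, 1],
    [0, 0, 1.069, 0.543, 0.631, 0.1, 1],
    [0, 0, 1.069, 0.543, 0.631, 0.1, 1],
    [0, 0, 1.069, 0.543, 0.631, 0.1, 1],
  ],
)

```text
clock: 0.93
tcp_pos: [345.3, 93.1, 355.0]
orientation: [2.273, -2.167, 0.001]
wrist_force: [1.3, 0.9, 0.4]
gripper_width: 85.6
```

Run:
```python
from h import *
delta([453.5,-310,110],-1.52)
```

```text
t 0.93 [0.0, -0.001, -0.003] [0.4077, -0.0888, 0.0904] F [1.3 0.9 0.4] w 85.6
```

Call:
step_arm(
  deltas=[
    [0, 0, 0, 0.408, -0.089, 0.09, 1],
    [0, 0, 0, 0.408, -0.089, 0.09, 1],
    [0, 0, 0, 0.408, -0.089, 0.09, 1],
    [0, 0, 0, 0.408, -0.089, 0.09, 1],
    [0, 0, 0, 0.408, -0.089, 0.09, 1],
    [0, 0, 0, 0.408, -0.089, 0.09, 1],
    [0, 0, 0, 0.408, -0.089, 0.09, 1],
    [0, 0, 0, 0.408, -0.089, 0.09, 1],
    [0, 0, 0, 0.408, -0.089, 0.09, 1],
    [0, 0, 0, 0.408, -0.089, 0.09, 1],
  ],
)

```text
clock: 1.77
tcp_pos: [450.4, -300.7, 267.0]
orientation: [2.273, -2.167, -0.001]
wrist_force: [0.5, 1.2, 1.1]
gripper_width: 85.1
```

Run:
```python
from h import *
import pickle
s=observe()
f=grab_frame("wrist");save("w1",f);pickle.dump((s,f),open("w1.pkl","wb"))
T=f["T_tool_cam"];print(T.round(2))
def wp(P):
    p=R.from_rotvec(s["orientation"]).inv().apply(np.array(P)-s["tcp_pos"])
    c=np.linalg.inv(T)@np.append(p,1);return [f["fx"]*c[0]/c[2]+f["cx"],f["fy"]*c[1]/c[2]+f["cy"]]
print("bush base/top expected",wp([453.5,-310,0]),wp([453.5,-310,40]))
delta([453.5,-310,27],-1.52)
```

```text
[[-0.   -0.94 -0.33 84.53]
 [ 1.   -0.   -0.    0.51]
 [ 0.   -0.33  0.94 31.32]
 [ 0.    0.    0.    1.  ]]
bush base/top expected [np.float64(317.69478709731516), np.float64(231.4205407713733)] [np.float64(316.89467443955937), np.float64(252.016583111534)]
t 1.82 [0.004, -0.002, -0.006] [0.0042, -0.0022, 0.0824] F [ 5.4 -8.1  0.9] w 85.3
```

View pics/w1.png

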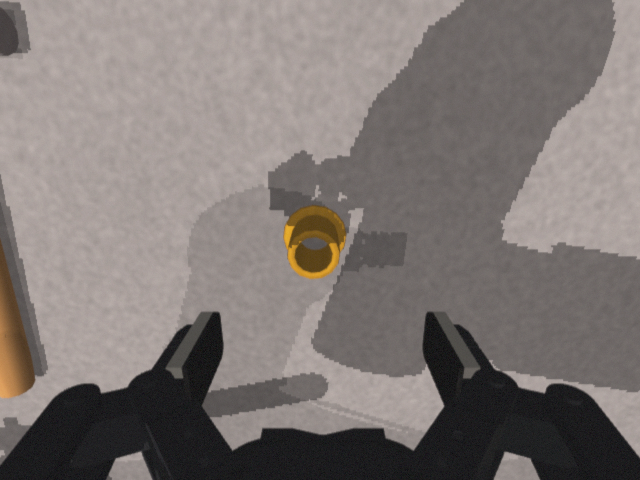

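The wrist view shows the bush's top ring at (314,255), against (317,252) expected, so they agree within about 2 mm. I'll descend and grip.

Call:
step_arm(
  deltas=[
    [0, 0, 0, 0.004, -0.003, 0.03, 1],
    [0, 0, 0, 0.004, -0.003, 0.06, 1],
    [0, 0, 0, 0.004, -0.003, 0.082, 1],
    [0, 0, 0, 0.004, -0.003, 0.082, 1],
    [0, 0, 0, 0.004, -0.003, 0.082, -1],
    [0, 0, 0, 0.004, -0.003, 0.082, -1],
    [0, 0, 0, 0.004, -0.003, 0.082, -1],
    [0, 0, 0, 0.004, -0.003, 0.082, -1],
    [0, 0, 0, 0.004, -0.003, 0.082, -1],
    [0, 0, 0, 0.004, -0.003, 0.082, -1],
  ],
  newtons=40,
)

```text
clock: 2.65
tcp_pos: [454.8, -310.7, 184.8]
orientation: [2.267, -2.171, 0.004]
wrist_force: [-1.9, 5.4, 7.5]
gripper_width: 31.1
```

Call:
step_arm(
  deltas=[
    [0, 0, 0, 0, 0, 0, -1],
    [0, 0, 0, 0, 0, 0, -1],
    [0, 0, 0, 0, 0, -0.03, -1],
    [0, 0, 0, 0, 0, -0.07, -1],
    [0, 0, 0, 0, 0, -0.11, -1],
    [0, 0, 0, 0, 0, -0.15, -1],
    [0, 0, 0, 0, 0, -0.15, -1],
  ],
)

```text
clock: 3.23
tcp_pos: [456.7, -310.5, 343.8]
orientation: [-2.272, 2.169, -0.027]
wrist_force: [0.2, -0.6, -0.2]
gripper_width: 31.6
```

Run:
```python
from h import *
delta([412,317,170],-1.52)
```

```text
t 3.23 [-0.012, -0.012, -0.004] [-0.6291, 0.0157, 0.0111] F [ 0.2 -0.6 -0.2] w 31.6
```

Call:
step_arm(
  deltas=[
    [0, 0, 0, -0.33, 0.05, 0.01, -1],
    [0, 0, 0, -0.33, 0.05, 0.01, -1],
    [0, 0, 0, -0.33, 0.05, 0.01, -1],
    [0, 0, 0, -0.33, 0.05, 0.01, -1],
    [0, 0, 0, -0.33, 0.05, 0.01, -1],
    [0, 0, 0, -0.33, 0.05, 0.01, -1],
    [0, 0, 0, -0.33, 0.05, 0.01, -1],
    [0, 0, 0, -0.629, 0.016, 0.01, -1],
    [0, 0, 0, -0.629, 0.016, 0.01, -1],
    [0, 0, 0, -0.629, 0.016, 0.01, -1],
  ],
)

```text
clock: 4.07
tcp_pos: [402.7, 103.6, 328.5]
orientation: [-2.274, 2.166, -0.027]
wrist_force: [2.1, -0.2, -2.0]
gripper_width: 31.4
```

Run:
```python
from h import *
delta([412,317,140],-1.52)
```

```text
t 4.07 [-0.013, -0.012, -0.002] [-0.2131, -0.0193, 0.0313] F [ 2.1 -0.2 -2. ] w 31.4
```

Call:
step_arm(
  deltas=[
    [-0.013, -0.012, 0, -0.213, -0.019, 0.0, -1],
    [-0.013, -0.012, 0, -0.213, -0.019, 0.01, -1],
    [-0.013, -0.012, 0, -0.213, -0.019, 0.02, -1],
    [-0.013, -0.012, 0, -0.213, -0.019, 0.03, -1],
    [-0.013, -0.012, 0, -0.213, -0.019, 0.03, -1],
    [-0.013, -0.012, 0, -0.213, -0.019, 0.03, -1],
    [-0.013, -0.012, 0, -0.213, -0.019, 0.03, -1],
    [-0.013, -0.012, 0, -0.213, -0.019, 0.03, -1],
  ],
)

```text
clock: 4.73
tcp_pos: [410.9, 317.7, 295.2]
orientation: [2.276, -2.162, -0.0]
wrist_force: [-0.3, -1.2, -1.5]
gripper_width: 31.2
```

Run:
```python
from h import *
import pickle
f=grab_frame("top");save("t2",f,(60,220,260,400),3.5)
f=grab_frame("side");save("s2",f)
delta([412,317,62],-1.52)
```

```text
t 4.83 [0.001, -0.0, -0.002] [-0.0006, -0.0008, 0.0792] F [ 0.2 -1.2 -0.7] w 31.4
```

View pics/s2.png

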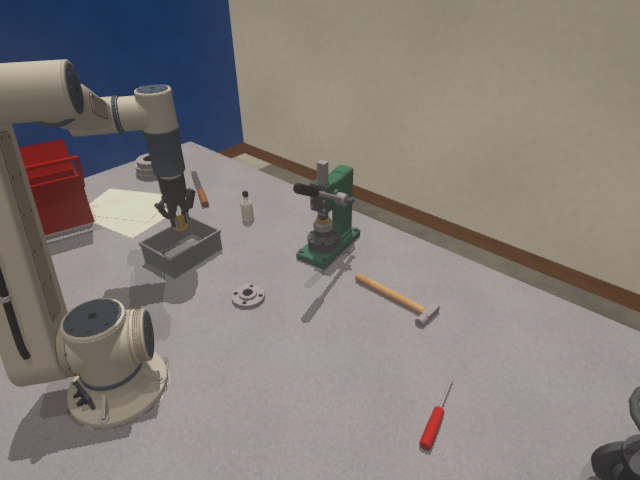

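The side view shows the bush held at (180,220), above the middle of the box. Nothing else has moved. I'll lower and release.

Call:
step_arm(
  deltas=[
    [0, 0, 0, 0, 0, 0.03, -1],
    [0, 0, 0, 0, 0, 0.055, -1],
    [0, 0, 0, 0, 0, 0.08, -1],
    [0, 0, 0, 0, 0, 0.083, -1],
    [0, 0, 0, 0, 0, 0.083, -1],
    [0, 0, 0, 0, 0, 0.083, 0.4],
    [0, 0, 0, 0, 0, 0.083, 0.4],
    [0, 0, 0, 0, 0, 0.083, 0.4],
    [0, 0, 0, 0, 0, 0.083, 0.4],
    [0, 0, 0, 0, 0, 0.083, 0.4],
  ],
)

```text
clock: 5.67
tcp_pos: [411.5, 316.6, 214.2]
orientation: [-2.274, 2.165, 0.001]
wrist_force: [0.8, -0.4, -0.3]
gripper_width: 59.8
```

Call:
step_arm(
  deltas=[
    [0, 0, 0, 0, 0, 0, 0.4],
    [0, 0, 0, 0, 0, -0.04, 0.4],
    [0, 0, 0, 0, 0, -0.08, 0.4],
    [0, 0, 0, 0, 0, -0.12, 0.4],
    [0, 0, 0, 0, 0, -0.16, 0.4],
    [0, 0, 0, 0, 0, -0.2, 0.4],
    [0, 0, 0, 0, 0, -0.24, 0.4],
    [0, 0, 0, 0, 0, -0.28, 0.4],
    [0, 0, 0, 0, 0, -0.3, 0.4],
    [0, 0, 0, 0, 0, -0.3, 0.4],
  ],
)

```text
clock: 6.5
tcp_pos: [411.4, 315.7, 520.2]
orientation: [-2.267, 2.158, -0.0]
wrist_force: [-0.4, 0.9, -0.3]
gripper_width: 59.6
```

Run:
```python
from h import *
f=grab_frame("wrist");save("w3",f)
# press fit: ram axis, grip
np.set_printoptions(precision=1,suppress=True)
import pickle
F=pickle.load(open("F.pkl","rb"));T,S=F["top"],F["side"]
from scipy.optimize import least_squares
obs=[((0,0,325),(260.7,161.2),(323.1,161.9)),((-163.5,-55,320),(297.9,234.4),(306.3,190.4))]
def loc(p,X): return R.from_euler("z",p[2]).apply(X)+[p[0],p[1],0]
r=lambda p:np.concatenate([np.r_[proj(T,loc(p,X))-a,proj(S,loc(p,X))-b] for X,a,b in obs])
o=least_squares(r,[720,-5,.12],x_scale=[1,1,.01]);print(o.x,o.x[2],o.fun)
for n,X in dict(grip=(-163.5,-55,320),hub=(24,-55,205),down=(24-220*np.cos(.35),-55,205-220*np.sin(.35))).items(): print(n,loc(o.x,X))
print("q",observe()["q"])
```

```text
[722.1  -7.9   0.1] 0.14056485507857278 [ 0.6  1.3  0.2 -0.6 -0.5 -0.9  0.1 -0.5]
grip [567.9 -85.2 320. ]
hub [753.6 -59.  205. ]
down [549.  -87.9 129.6]
q [ 1.   0.2  0.3  0.  -1.7 -0.9]
```

View pics/w3.png

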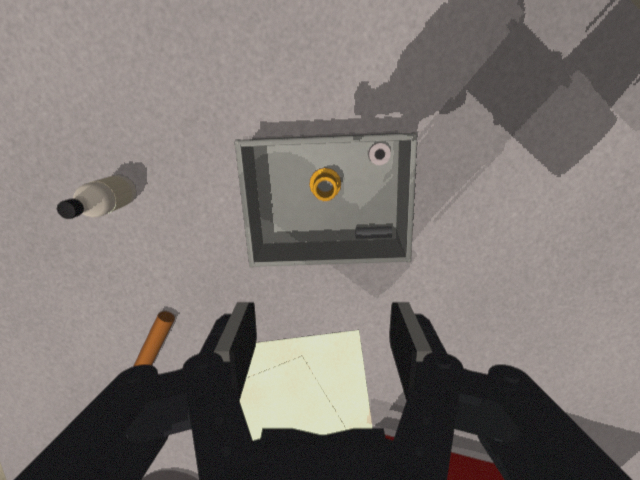

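The bush stands inside the box at (325,184), clear of its rim. I'll go above the lever grip next, with the jaws across the bar.

Run:
```python
from h import *
print("q",observe()["q"].round(2))
delta([566,-85,400],0.14-np.pi)
```

```text
q [ 0.96  0.18  0.3   0.   -1.68 -0.91]
t 6.55 [0.0, 0.008, 1.48] [0.408, -0.135, -0.0396] F [ 0.1 -0.2 -0.8] w 60.0
```

Call:
step_arm(
  deltas=[
    [0, 0, 0.12, 0.04, -0.01, -0.04, 1],
    [0, 0, 1.48, 0.408, -0.135, -0.04, 1],
    [0, 0, 1.48, 0.408, -0.135, -0.04, 1],
    [0, 0, 1.48, 0.408, -0.135, -0.04, 1],
    [0, 0, 1.48, 0.408, -0.135, -0.04, 1],
    [0, 0, 1.48, 0.408, -0.135, -0.04, 1],
    [0, 0, 1.48, 0.408, -0.135, -0.04, 1],
    [0, 0, 1.48, 0.408, -0.135, -0.04, 1],
    [0, 0, 1.48, 0.408, -0.135, -0.04, 1],
    [0, 0, 1.48, 0.408, -0.135, -0.04, 1],
  ],
)

```text
clock: 7.38
tcp_pos: [556.7, -62.6, 553.7]
orientation: [-0.576, 3.085, 0.009]
wrist_force: [0.9, 1.4, 0.6]
gripper_width: 85.2
```

Run:
```python
from h import *
delta([566,-85,400],0.14-np.pi)
```

```text
t 7.38 [0.005, 0.004, 0.229] [-0.0005, -0.0243, -0.0014] F [0.9 1.4 0.6] w 85.2
```

Call:
step_arm(
  deltas=[
    [0.005, 0.004, 0.12, 0, -0.024, 0, 1],
    [0.005, 0.004, 0.229, 0, -0.024, 0, 1],
    [0.005, 0.004, 0.229, 0, -0.024, 0, 1],
    [0.005, 0.004, 0.229, 0, -0.024, 0, 1],
  ],
)

```text
clock: 7.72
tcp_pos: [565.6, -84.9, 552.6]
orientation: [0.225, -3.132, -0.001]
wrist_force: [0.1, -0.7, 0.6]
gripper_width: 85.6
```

Run:
```python
from h import *
s=observe()
f=grab_frame("wrist");save("w4",f)
T=f["T_tool_cam"]
def wp(P):
    p=R.from_rotvec(s["orientation"]).inv().apply(np.array(P)-s["tcp_pos"])
    c=np.linalg.inv(T)@np.append(p,1);return np.round([f["fx"]*c[0]/c[2]+f["cx"],f["fy"]*c[1]/c[2]+f["cy"]])
c=np.array([567.9,-85.2,320]);u=np.array([185.7,26.2,-115])/220
print("grip exp",wp(c-42*u),wp(c),wp(c+42*u),wp(c+220*u))
delta([566,-85,316],0.14-np.pi)
```

```text
grip exp [320. 222.] [320. 268.] [321. 302.] [321. 384.]
t 7.77 [0.001, -0.001, 0.004] [-0.0007, -0.0006, 0.0821] F [-0.1  0.4  0.9] w 85.4
```

View pics/w4.png

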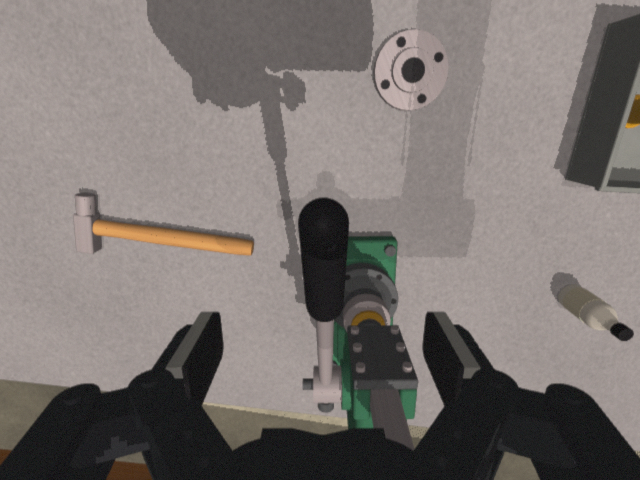

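The grip tip is at (324,222) and its inner end at (323,300). The predicted positions were (320,222) and (321,302), so the fit holds to about 2 mm. I'll descend and grip.

Call:
step_arm(
  deltas=[
    [0, 0, 0, 0, -0.001, 0.03, 1],
    [0, 0, 0, 0, -0.001, 0.06, 1],
    [0, 0, 0, 0, -0.001, 0.082, 1],
    [0, 0, 0, 0, -0.001, 0.082, 1],
    [0, 0, 0, 0, -0.001, 0.082, -1],
    [0, 0, 0, 0, -0.001, 0.082, -1],
    [0, 0, 0, 0, -0.001, 0.082, -1],
    [0, 0, 0, 0, -0.001, 0.082, -1],
    [0, 0, 0, 0, -0.001, 0.082, -1],
    [0, 0, 0, 0, -0.001, 0.082, -1],
  ],
  newtons=50,
)

```text
clock: 8.6
tcp_pos: [565.2, -84.6, 472.2]
orientation: [-0.228, 3.133, 0.004]
wrist_force: [-2.9, 4.6, 4.4]
gripper_width: 25.9
```

```bash
cat >> h.py <<'E'
def grip(th):
    e=.55-th; return R.from_euler("z",.14).apply([24-220*np.cos(e),-55,205-220*np.sin(-e)])+[722.1,-7.9,0]
E
python3 - <<'E'
from h import *
s=observe();g=s["tcp_pos"]+R.from_rotvec(s["orientation"]).apply([0,0,155]);print(g.round(1),grip(0).round(1))
o=g-grip(0); 
for t in (.1,.2,.3,.4,.5,.6,.7,.8,.88): print(t,end=" ");delta(grip(t)+o,.14-np.pi)
E
```

```text
[565.3 -84.2 317.2] [567.8 -85.2 320. ]
0.1 t 8.6 [0.002, 0.001, 0.006] [0.0104, 0.0004, 0.0193] F [-2.9  4.6  4.4] w 25.9
0.2 t 8.6 [0.002, 0.001, 0.006] [0.019, 0.0004, 0.0395] F [-2.9  4.6  4.4] w 25.9
0.3 t 8.6 [0.002, 0.001, 0.006] [0.0255, 0.0004, 0.0605] F [-2.9  4.6  4.4] w 25.9
0.4 t 8.6 [0.002, 0.001, 0.006] [0.0299, 0.0003, 0.0821] F [-2.9  4.6  4.4] w 25.9
0.5 t 8.6 [0.002, 0.001, 0.006] [0.0321, 0.0003, 0.104] F [-2.9  4.6  4.4] w 25.9
0.6 t 8.6 [0.002, 0.001, 0.006] [0.0321, 0.0003, 0.126] F [-2.9  4.6  4.4] w 25.9
0.7 t 8.6 [0.002, 0.001, 0.006] [0.03, 0.0002, 0.1478] F [-2.9  4.6  4.4] w 25.9
0.8 t 8.6 [0.002, 0.001, 0.006] [0.0256, 0.0001, 0.1694] F [-2.9  4.6  4.4] w 25.9
0.88 t 8.6 [0.002, 0.001, 0.006] [0.0206, 0.0, 0.1863] F [-2.9  4.6  4.4] w 25.9
```

Call:
step_arm(
  deltas=[
    [0, 0, 0, 0.005, 0, 0.01, -1],
    [0, 0, 0, 0.01, 0, 0.019, -1],
    [0, 0, 0, 0.015, 0, 0.029, -1],
    [0, 0, 0, 0.019, 0, 0.04, -1],
    [0, 0, 0, 0.022, 0, 0.05, -1],
    [0, 0, 0, 0.0255, 0, 0.0605, -1],
    [0, 0, 0, 0.028, 0, 0.071, -1],
    [0, 0, 0, 0.03, 0, 0.082, -1],
    [0, 0, 0, 0.031, 0, 0.093, -1],
    [0, 0, 0, 0.032, 0, 0.104, -1],
  ],
)

```text
clock: 9.43
tcp_pos: [534.0, -89.2, 370.6]
orientation: [-0.229, 3.127, 0.002]
wrist_force: [-2.3, 0.5, 9.7]
gripper_width: 25.7
```

Run:
```python
from h import *
s=observe();g=s["tcp_pos"]+R.from_rotvec(s["orientation"]).apply([0,0,155])
o=np.array([-2.5,1,-2.8]);print((g-grip(.5)-o).round(1))
for t in (.5,.6,.7,.8,.85,.88,.92): print(t,end=" ");delta(grip(t)+o,.14-np.pi)
```

```text
[ 1.4 -0.2  2.4]
0.5 t 9.43 [0.001, 0.006, 0.006] [0.0004, 0.0006, 0.0024] F [-2.3  0.5  9.7] w 25.7
0.6 t 9.43 [0.001, 0.006, 0.006] [0.0006, 0.0006, 0.0244] F [-2.3  0.5  9.7] w 25.7
0.7 t 9.43 [0.001, 0.006, 0.006] [-0.0015, 0.0005, 0.0463] F [-2.3  0.5  9.7] w 25.7
0.8 t 9.43 [0.001, 0.006, 0.006] [-0.0057, 0.0005, 0.0679] F [-2.3  0.5  9.7] w 25.7
0.85 t 9.43 [0.001, 0.006, 0.006] [-0.0087, 0.0005, 0.0785] F [-2.3  0.5  9.7] w 25.7
0.88 t 9.43 [0.001, 0.006, 0.006] [-0.0107, 0.0004, 0.0847] F [-2.3  0.5  9.7] w 25.7
0.92 t 9.43 [0.001, 0.006, 0.006] [-0.0136, 0.0004, 0.093] F [-2.3  0.5  9.7] w 25.7
```

Call:
step_arm(
  deltas=[
    [0, 0, 0, 0.0005, 0, 0.012, -1],
    [0, 0, 0, 0.0005, 0, 0.024, -1],
    [0, 0, 0, 0, 0, 0.035, -1],
    [0, 0, 0, -0.0015, 0, 0.046, -1],
    [0, 0, 0, -0.003, 0, 0.057, -1],
    [0, 0, 0, -0.0055, 0, 0.068, -1],
    [0, 0, 0, -0.007, 0, 0.073, -1],
    [0, 0, 0, -0.0085, 0, 0.078, -1],
    [0, 0, 0, -0.0085, 0, 0.078, -1],
  ],
  newtons=90,
)

```text
clock: 10.18
tcp_pos: [547.5, -86.8, 297.7]
orientation: [-0.234, 3.109, 0.001]
wrist_force: [7.5, 5.1, 12.4]
gripper_width: 25.2
```

Run:
```python
from h import *
s=observe();g=s["tcp_pos"]+R.from_rotvec(s["orientation"]).apply([0,0,155])
print(s["wrist_force"],g)
o=np.array([-2.5,1,-2.8]);print((g-grip(.85)-o).round(1))
for t in (.88,.9,.92,.95): print(t,end=" ");delta(grip(t)+o,.14-np.pi)
```

```text
[ 7.46521409  5.10534139 12.44262174] [551.23929391 -86.41398177 142.72815209]
[8.3 0.9 5.5]
0.88 t 10.18 [-0.001, 0.024, 0.01] [0.0029, 0.0001, 0.0117] F [ 7.5  5.1 12.4] w 25.2
0.9 t 10.18 [-0.001, 0.024, 0.01] [0.0015, 0.0001, 0.0159] F [ 7.5  5.1 12.4] w 25.2
0.92 t 10.18 [-0.001, 0.024, 0.01] [0.0001, 0.0001, 0.02] F [ 7.5  5.1 12.4] w 25.2
0.95 t 10.18 [-0.001, 0.024, 0.01] [-0.0023, 0.0001, 0.0262] F [ 7.5  5.1 12.4] w 25.2
```

Call:
step_arm(
  deltas=[
    [0, 0.005, 0, 0.001, 0, 0.004, -1],
    [0, 0.01, 0, 0.002, 0, 0.008, -1],
    [0, 0.02, 0, 0.003, 0, 0.012, -1],
    [0, 0.024, 0, 0.002, 0, 0.015, -1],
    [0, 0.024, 0, 0.002, 0, 0.015, -1],
    [0, 0.024, 0, 0.002, 0, 0.015, -1],
  ],
)

```text
clock: 10.68
tcp_pos: [550.3, -86.0, 288.4]
orientation: [-0.239, 3.115, -0.004]
wrist_force: [5.6, 6.1, 13.2]
gripper_width: 25.1
```

Run:
```python
from h import *
s=observe();g=s["tcp_pos"]+R.from_rotvec(s["orientation"]).apply([0,0,155])
print(s["wrist_force"],g)
o=np.array([-2.5,1,-2.8]);print((g-grip(.89)-o).round(1))
delta(grip(.92)+o,.14-np.pi)
f=grab_frame("side");save("s5",f,(260,140,400,270),5)
```

```text
[ 5.63274494  6.06504701 13.22074081] [553.04459776 -86.2025969  133.47349906]
[7.4 0.8 4.6]
t 10.68 [-0.004, 0.018, 0.013] [0.0026, -0.0002, 0.0108] F [ 5.6  6.1 13.2] w 25.1
```

View pics/s5.png

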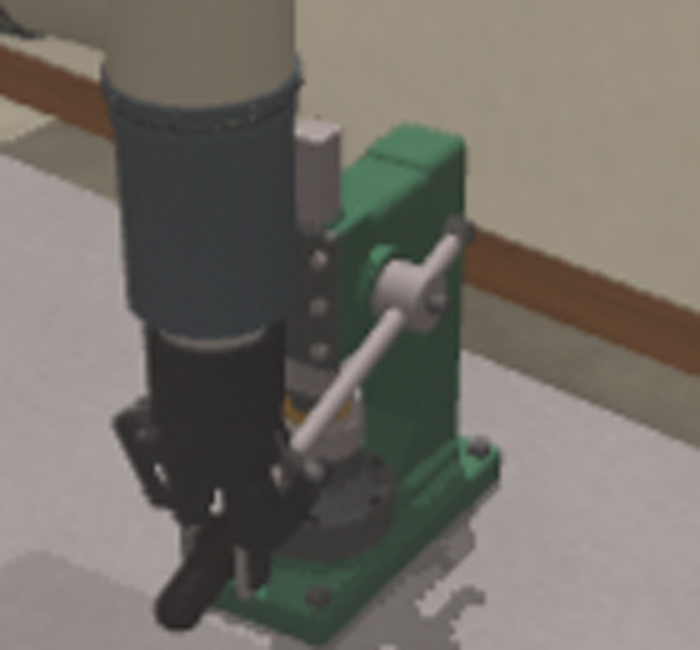

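The fingers are still round the black grip, seen at about (210,570) in the crop, and the ram is near the yellow collar. I'll press further in small steps until the force rises.

Call:
step_arm(
  deltas=[
    [0, 0, 0, 0, 0, 0.008, -1],
    [0, 0, 0, 0, 0, 0.01, -1],
    [0, 0, 0, 0, 0, 0.012, -1],
    [0, 0, 0, 0, 0, 0.012, -1],
    [0, 0, 0, 0, 0, 0.012, -1],
    [0, 0, 0, 0, 0, 0.012, -1],
  ],
)

```text
clock: 11.23
tcp_pos: [552.1, -85.6, 280.5]
orientation: [-0.238, 3.106, -0.004]
wrist_force: [-3.2, 5.1, 14.1]
gripper_width: 24.9
```

Call:
step_arm(
  deltas=[
    [0, 0, 0, 0, 0, 0.01, -1],
    [0, 0, 0, 0, 0, 0.013, -1],
    [0, 0, 0, 0, 0, 0.013, -1],
    [0, 0, 0, 0, 0, 0.013, -1],
    [0, 0, 0, 0, 0, 0.013, -1],
  ],
)

```text
clock: 11.65
tcp_pos: [553.7, -85.1, 274.0]
orientation: [-0.244, 3.096, -0.006]
wrist_force: [-11.7, 6.5, 30.6]
gripper_width: 25.1
```

Run:
```python
from h import *
s=observe();print(s["wrist_force"],s["clock"])
f=grab_frame("side");save("s6",f,(260,140,400,270),5)
# predicted bar points (crop px) for angles
L=lambda X:R.from_euler("z",.14).apply(X)+[722.1,-7.9,0]
for t in (.7,.8,.85,.9,.95):
    e=.55-t
    print(t,[((proj(f,L([24-r*np.cos(e),-55,205+r*np.sin(e)]))-[260,140])*5).round().tolist() for r in (0,100,150,262)])
g=f["img"]; print([((proj(f,L([0,0,z]))-[260,140])*5).round().tolist() for z in (325,325-13.2)])
```

```text
[-11.7299208    6.54729933  30.59012193] 11.65
0.7 [[415.0, 295.0], [326.0, 388.0], [278.0, 437.0], [163.0, 556.0]]
0.8 [[415.0, 295.0], [328.0, 401.0], [281.0, 456.0], [171.0, 589.0]]
0.85 [[415.0, 295.0], [329.0, 406.0], [284.0, 465.0], [176.0, 604.0]]
0.9 [[415.0, 295.0], [330.0, 412.0], [286.0, 473.0], [181.0, 618.0]]
0.95 [[415.0, 295.0], [332.0, 417.0], [289.0, 481.0], [187.0, 631.0]]
[[316.0, 107.0], [316.0, 127.0]]
```

View pics/s6.png

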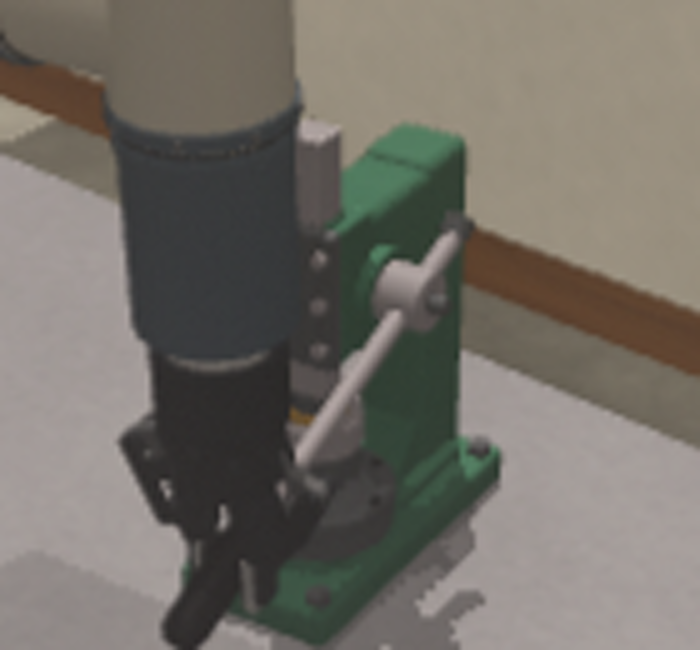

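Call:
step_arm(
  deltas=[
    [0, 0, 0, 0, 0, 0.002, -1],
    [0, 0, 0, 0, 0, 0.002, -1],
    [0, 0, 0, 0, 0, 0.002, -1],
    [0, 0, 0, 0, 0, 0.002, -1],
    [0, 0, 0, 0, 0, 0.002, -1],
    [0, 0, 0, 0, 0, 0.002, -1],
    [0, 0, 0, 0, 0, 0.002, -1],
    [0, 0, 0, 0, 0, 0.002, -1],
  ],
)

```text
clock: 12.37
tcp_pos: [553.3, -85.0, 274.7]
orientation: [-0.247, 3.095, -0.006]
wrist_force: [-9.8, 1.5, 14.4]
gripper_width: 25.0
```

Each call starts again from the measured pose, which eased the push to 14 N. I'll command a deeper target so the final hold is about 28 N.

Call:
step_arm(
  deltas=[
    [0, 0, 0, 0, 0, 0.005, -1],
    [0, 0, 0, 0, 0, 0.009, -1],
    [0, 0, 0, 0, 0, 0.011, -1],
    [0, 0, 0, 0, 0, 0.011, -1],
    [0, 0, 0, 0, 0, 0.011, -1],
    [0, 0, 0, 0, 0, 0.011, -1],
    [0, 0, 0, 0, 0, 0.011, -1],
    [0, 0, 0, 0, 0, 0.011, -1],
    [0, 0, 0, 0, 0, 0.011, -1],
    [0, 0, 0, 0, 0, 0.011, -1],
  ],
)

```text
clock: 13.2
tcp_pos: [554.8, -84.4, 272.1]
orientation: [-0.256, 3.085, -0.01]
wrist_force: [-16.7, 7.2, 42.1]
gripper_width: 25.3
```

Call:
step_arm(
  deltas=[
    [0, 0, 0, 0, 0, 0.006, -1],
    [0, 0, 0, 0, 0, 0.005, -1],
    [0, 0, 0, 0, 0, 0.005, -1],
    [0, 0, 0, 0, 0, 0.005, -1],
    [0, 0, 0, 0, 0, 0.005, -1],
    [0, 0, 0, 0, 0, 0.005, -1],
    [0, 0, 0, 0, 0, 0.005, -1],
    [0, 0, 0, 0, 0, 0.005, -1],
  ],
)

```text
clock: 13.87
tcp_pos: [554.3, -84.3, 272.4]
orientation: [-0.262, 3.082, -0.012]
wrist_force: [-17.9, 4.4, 30.9]
gripper_width: 25.2
```

Run:
```python
from h import *
for i in range(6):
    f=grab_frame("side" if i%2 else "top"); s=observe();print(s["clock"],s["wrist_force"].round(1),s["tcp_pos"].round(1))
    if i==4: a=f["img"]
    if i==5: b=f["img"]
o=np.hstack([cv2.resize(a[220:400,90:240],(400,480)),cv2.resize(b[140:284,260:380],(400,480))])[:,:,::-1]
cv2.imwrite("pics/fin.png",o)
```

```text
13.9167 [-17.4   5.2  30.4] [554.4 -84.3 272.4]
13.9667 [-16.3   5.9  31.1] [554.4 -84.2 272.4]
14.0167 [-16.    5.1  30.7] [554.4 -84.3 272.4]
14.0667 [-16.    4.8  30.8] [554.4 -84.2 272.4]
14.1167 [-16.6   5.1  30.7] [554.3 -84.3 272.4]
14.1667 [-16.7   4.6  31.4] [554.4 -84.3 272.4]
```

View pics/fin.png

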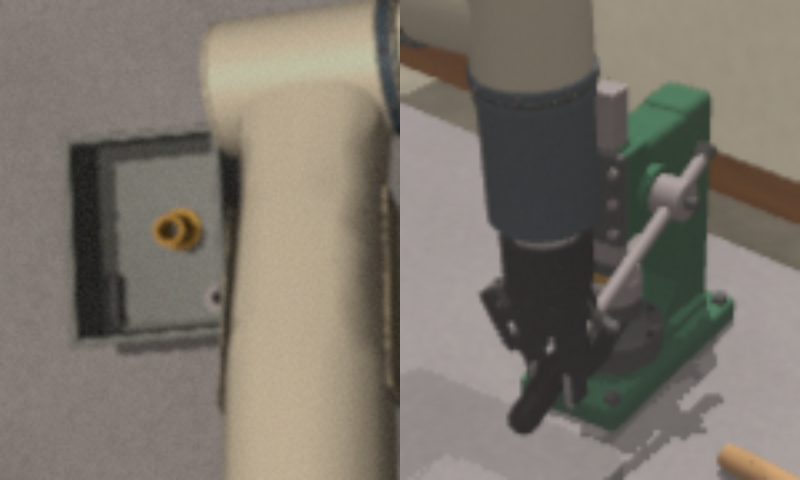

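The bush sits in the box at (177,230) in the crop. The lever is down in the jaws, and the push holds steady at about 31 N with no movement. I'll hand the job in.

```bash
python3 -c "
from h import *
print(finish_job());s=observe();print(s['clock'],s['wrist_force'],s['tcp_pos'])"
```

```text
the job is handed in; nothing more can be done
None
the job is handed in; nothing more can be done
```

I dropped the worn bush into the scrap box, pressed the lever down until it came up hard, and handed the job in while still gripping it. No verdict was reported.

- **Worn bush:** the last top view shows it resting inside the box, clear of the fingers.
- **Lever:** the side view puts it at about 0.9 rad. With 28 N more push it moved only about 3 mm, so I took the bush to be home. I could not measure the new bush's travel directly.
- **Hold:** about 31 N of upward force on the wrist, steady over the last 0.25 s with the arm still.
- **Disagreement:** at the end the grasp point sat about 7 mm below and 7 mm beyond where I predicted the grip centre. I put that down to slip and bending in the jaws, as the bar in the picture fits about 0.9 rad.
- **Other bench items:** none showed as moved in the pictures I looked at. The last ones did not show all of them.

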